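# Weigh the closed canisters by hand and sort out the full one

### The job

One of the three identical closed steel canisters still holds the grinder's heavy spare spindle; the other two are empty, and only the weight tells which. Press the ejector lever all the way down so that the canister sunk in the grey block comes up, feel which canister is the heavy one, then stand the heavy one in the small square wooden tray and both empty ones in the long wooden tray. Keep the canisters upright and leave the tools lying around where they are.

Things in the scene. Friction and masses are not known exactly. Their poses are not given: they have to be found in the camera images.
- can_1: closed round steel canister, 56 mm diameter, 100 mm tall, flat dark lid that does not come off, upright; all three look the same. Empty 0.12 to 0.19 kg; with the loose spindle inside 0.50 to 0.75 kg. Which one is full and which sits in the block change from start to start. Origin: centre of the underside, z up
- can_2: closed round steel canister, 56 mm diameter, 100 mm tall, flat dark lid that does not come off, upright; all three look the same. Empty 0.12 to 0.19 kg; with the loose spindle inside 0.50 to 0.75 kg. Which one is full and which sits in the block change from start to start. Origin: centre of the underside, z up
- can_3: closed round steel canister, 56 mm diameter, 100 mm tall, flat dark lid that does not come off, upright; all three look the same. Empty 0.12 to 0.19 kg; with the loose spindle inside 0.50 to 0.75 kg. Which one is full and which sits in the block change from start to start. Origin: centre of the underside, z up
- ejector: fixed grey steel block 96 x 96 x 102 mm high, upright 62 mm pocket in its middle, open on top. A canister stands in it at bench level, lid 2 mm below the block's top, so it cannot be gripped until raised. Foot strips 6 mm high make it 150 mm wide along x. Origin: centre of underside, on the pocket's axis, z up; +y points to the lever
- ejector_lever (a joint): ejector lever angle, rad: 0 up, 0.70 at its lower stop. Pin along the block's x, 60 mm from the block's origin along its +y, 58 mm above the bench. The canister rises 68.6 mm per rad: 48 mm at the stop, lid then 148 mm above the bench. Stiff friction: takes about 7 to 16 N at the pad, then stays where it is left
- ejector_pad (a point): centre of the upper face of the lever's press pad (40 mm along block x, 36 mm along the lever), 85 mm from the pin, tilted 20 degrees at the start. About 140 mm from the block's origin along its +y; 90 mm above the bench when up, 32 mm when fully pressed; swings under 8 mm sideways, so a straight push down works
- square_tray: small square wooden tray, fixed, 110 x 110 mm outside, 25 mm high, walls and floor 5 mm: the place for the full canister. Origin: centre of the underside. The two trays change places from start to start
- long_tray: long wooden tray, fixed, 110 mm (its x) by 200 mm (its y) outside, 25 mm high, walls and floor 5 mm: the place for the two empty canisters, for instance 48 mm either side of its middle along its y. Origin: centre of the underside
- spanner: steel combination spanner, 154 x 27 x 8 mm, lying on the bench; leave alone. Origin: centre of the underside
- pliers: red-handled pliers, 182 x 50 x 13 mm, lying on the bench; leave alone. Origin: centre of the underside
- tape_measure: tape measure, 38 x 72 x 62 mm, standing on the bench; leave alone. Origin: centre of the underside
- drill_battery: drill battery pack, 87 x 81 x 60 mm; leave alone. Origin: centre of the underside
- sanding_block: sanding block, 67 x 112 x 32 mm; leave alone. Origin: centre of the underside

How it is judged:
By the outcome, as a careful person would: the job done as asked, in the order asked, and still so for the second after the job is handed in, with the robot touching nothing.
It also fails if it takes over 72 s, if anything falls off the work surface, if the arm or the gripper's body presses on something with over 40 N, if the wrist force passes 120 N, or if a joint passes its speed limit or range.

### The arm

A 6-joint arm with a two-finger parallel gripper is mounted at the origin on a cart in front of the work surface, level with it; the furniture and walls round the work are solid. World frame = base frame: x ahead of the robot, y to its left, z up, the work surface at z = 0. Lengths are in m, angles in rad, forces in N, time in s.
With the tool pointing down it reaches from about 0.3 to 0.775 m from the base axis. Payload 14.6 kg.
Tool frame: the origin (TCP) lies between the finger pads; the fingertips stand ctrl.tip_extent ahead of it and the grasp point (between the pads) lies 3 mm ahead of it (ctrl.tip_extent is the distance from the TCP to the fingertips, in m); z points along the fingers, y is the line along which they close (so a half turn about z gives the same grasp; the last joint's range is limited). The gripper opens to 94 mm and grips with 3 to 60 N. Pads are 16 mm wide; open, the fingers measure 119 mm over their backs; the gripper's body (75 mm by 177 mm) begins 78 mm behind the grasp point.
Start: joints at [-1.325, 0.3, 1.521, -0, 1.321, -0.067], TCP at [0.169, -0.523, 0.227] pointing down, gripper open.
Joint ranges: [-3.03, 3.03], [-0.79, 2.21], [0.23, 2.52], [-1.04, 4.18], [0, 3.07], [-2.55, 2.55]. Speed limits (rad/s): [2.22, 2.22, 2.57, 3.14, 3.14, 3.14].

### API

Orientations are given as [roll, pitch, yaw] about the fixed x, y, z axes, in that order (R = Rz(yaw) Ry(pitch) Rx(roll)).
In Python, from station import ctrl, imaging, probe_bus, job gives the robot as it stands (ctrl), with the cameras (imaging), the readings (probe_bus) and the job (job).
- The arm moves only by the shell command python3 shift.py 'ROWS' [OPENING] [FORCE]. ROWS is a JSON list of rows, 1 to 10 of them, each of 6 numbers: dx, dy, dz in m, then a rotation vector rx, ry, rz in rad; each row shifts and turns the commanded pose from where the row before left it, along the tool's axes as they then stand; what a row does not reach is not made up. A row lasts 1/10 s, in which the tool goes at most 0.05 m and 0.15 rad, less where a joint would pass 70% of its speed; a pose out of reach is approached as far as the arm can. OPENING is the finger opening in m, set as the command begins (- or left out keeps the last). The fingers move at their own pace and stop on an object; FORCE is the grip in N (left out, the last holds). Time passes only in rows, so rows that do not move let the fingers close. It prints the time, the measured TCP pose, the force, the opening and the grip force at its end.
- probe_bus.get_obs(): the state, without advancing time (a new reading comes with each control period).
- imaging.camera(name): name is "scene" or "top"; returns a dict with "pixels" (384x512x3 uint8, blue, green, red), "fx", "fy", "cx", "cy" (pixels), "extrinsics" (4x4, takes a point from camera to world coordinates). Camera axes: x right, y up, looking along -z (the intrinsics and any distortion apply to the point x, -y, -z); pixel columns grow to the right and rows downward; lengths in m; the calibration is good to about 2 mm. A picture is of the moment at which its call begins. There is no depth.
- job.hand_in(): hands the job in; it is judged then, once.
The state is a dict: "time_s": time; "qpos": joint angles; "joint_vel": joint speeds; "tau": joint torques, N m; "ee_pos": TCP position; "eef_rot": TCP orientation; "force": force on the tool from outside, world axes, zero at the start; "moment": the same for the moment, N m; "grip_width": finger opening in m; "grip_force": force on a finger pad.
Only numpy, scipy, OpenCV 4.12 (cv2) and the standard library are available. Lean on these libraries where they do the work, as an engineer would, in place of code of your own. Each camera call takes 0.05 s, during which the arm holds its last target. There are 200 camera calls.

## Working session

There is one attempt and no reset: what is moved stays moved. The work goes in short steps, Python scripts to look and compute and a shell command to move; the robot and the scene stay as the last step left them, time stands still between calls to the robot, and variables do not carry over. Pictures are saved under pics/ and viewed, at most 10 in all, crops included, and the job is handed in when it is done.

```bash
ls; mkdir -p pics
python3 - <<'E'
from station import ctrl, imaging, probe_bus, job
import cv2,numpy as np
print(ctrl.tip_extent); o=probe_bus.get_obs(); print({k:np.round(v,3) for k,v in o.items()})
for n in("top","scene"):
    c=imaging.camera(n); cv2.imwrite(f"pics/{n}0.png",cv2.resize(c["pixels"],(800,600),interpolation=cv2.INTER_CUBIC))
    print(n,c["fx"],c["fy"],c["cx"],c["cy"],np.round(c["extrinsics"],4).tolist(),[k for k in c])
E
```

```text
pics
shift.py
station.py
0.022
{'time_s': np.float64(0.0), 'qpos': array([-1.325,  0.3  ,  1.522, -0.   ,  1.321, -0.067]), 'joint_vel': array([0.   , 0.   , 0.001, 0.001, 0.   , 0.   ]), 'tau': array([ 1.0000e-03, -5.3181e+01, -3.5274e+01,  7.1000e-02,  2.4000e-02,
       -0.0000e+00]), 'ee_pos': array([ 0.169, -0.523,  0.227]), 'eef_rot': array([-3.14 , -0.   ,  0.313]), 'force': array([ 0.242, -0.519,  0.094]), 'moment': array([0.042, 0.005, 0.083]), 'grip_force': np.float64(0.0), 'grip_width': np.float64(0.094)}
top 402.6808624898232 402.6808624898232 256.171299292938 189.7168136430591 [[0.0845, 0.9693, -0.2311, 0.2436], [-0.9964, 0.0835, -0.0144, 0.0566], [0.0054, 0.2315, 0.9728, 1.402], [0.0, 0.0, 0.0, 1.0]] ['pixels', 'fx', 'fy', 'cx', 'cy', 'extrinsics']
scene 383.3574018993374 383.3574018993374 257.2398200471104 191.77638455625433 [[-0.8815, 0.2283, -0.4134, 0.0908], [-0.472, -0.3968, 0.7873, 0.9103], [0.0157, 0.8891, 0.4575, 0.5632], [0.0, 0.0, 0.0, 1.0]] ['pixels', 'fx', 'fy', 'cx', 'cy', 'extrinsics']
```

View pics/top0.png

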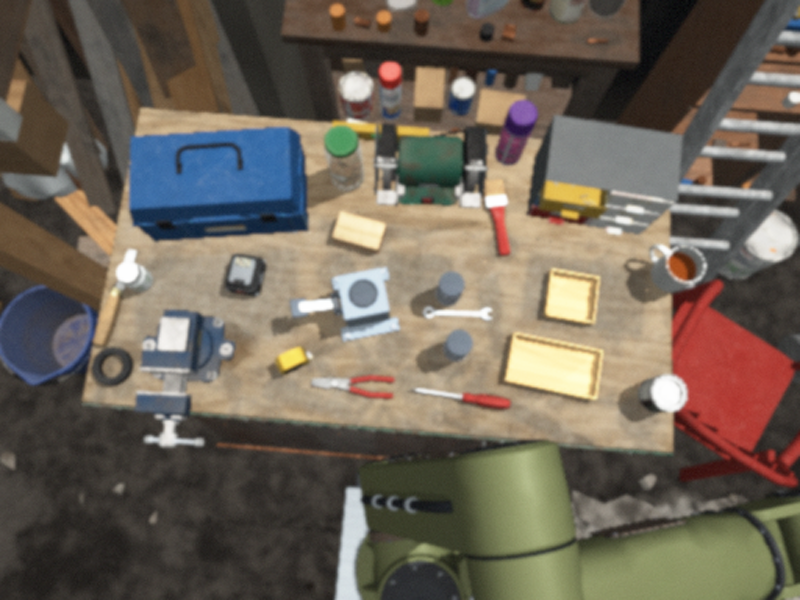

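View pics/scene0.png

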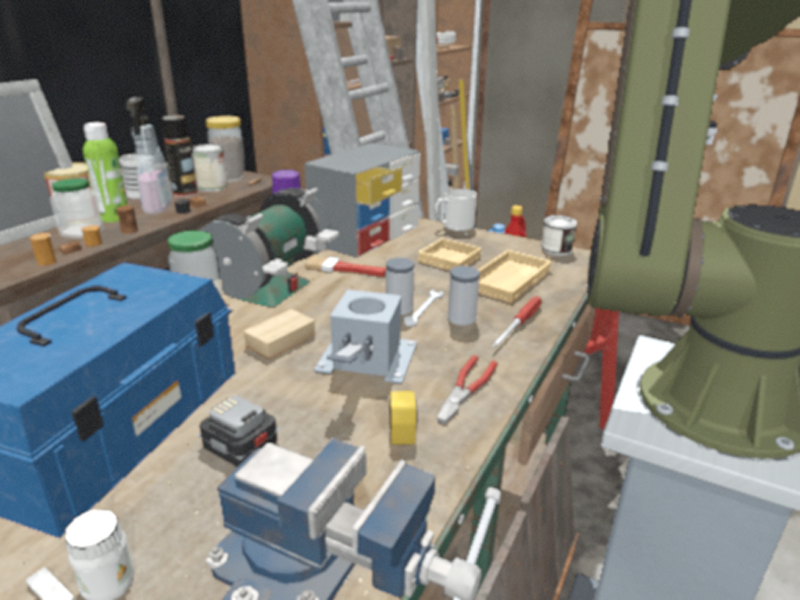

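The top view (800x600) shows the block at about (362,295), its pad at (303,307), cans at (451,286) and (458,345), the square tray at (572,296) and the long tray at (554,366). I'll enlarge it to read these more closely.

```bash
cat > geo.py <<'E'
import numpy as np
from station import ctrl, imaging, probe_bus, job
def ray(c,u,v,z):
    E=c["extrinsics"]; d=E[:3,:3]@np.array([(u-c["cx"])/c["fx"],-(v-c["cy"])/c["fy"],-1]); p=E[:3,3]
    return (p+d*(z-p[2])/d[2])
def proj(c,P):
    E=c["extrinsics"]; q=E[:3,:3].T@(np.array(P)-E[:3,3]); return np.array([c["cx"]+c["fx"]*q[0]/-q[2], c["cy"]+c["fy"]*q[1]/q[2]])
E
python3 - <<'E'
from geo import *
import cv2
c=imaging.camera("top"); im=c["pixels"]
cv2.imwrite("pics/c1.png",cv2.resize(im[165:265,180:300],None,fx=6,fy=6,interpolation=cv2.INTER_CUBIC))
cv2.imwrite("pics/c2.png",cv2.resize(im[165:265,270:390],None,fx=6,fy=6,interpolation=cv2.INTER_CUBIC))
E
```

```text
(no output)
```

View pics/c1.png

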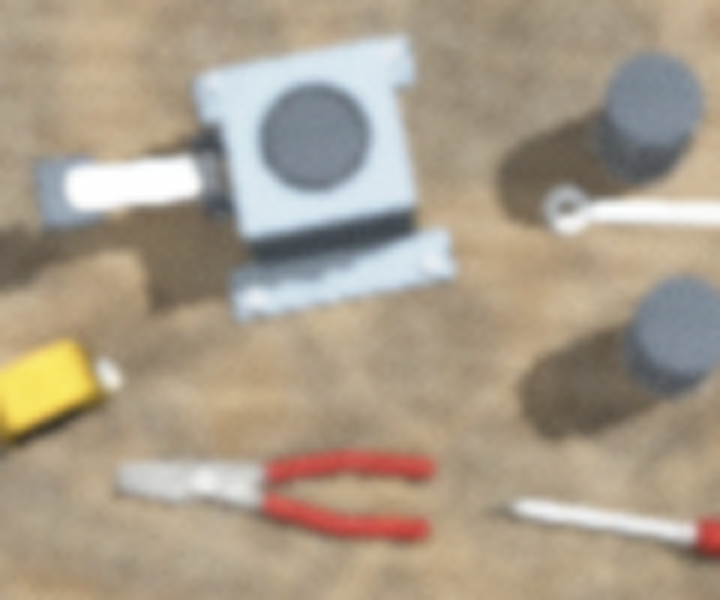

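View pics/c2.png

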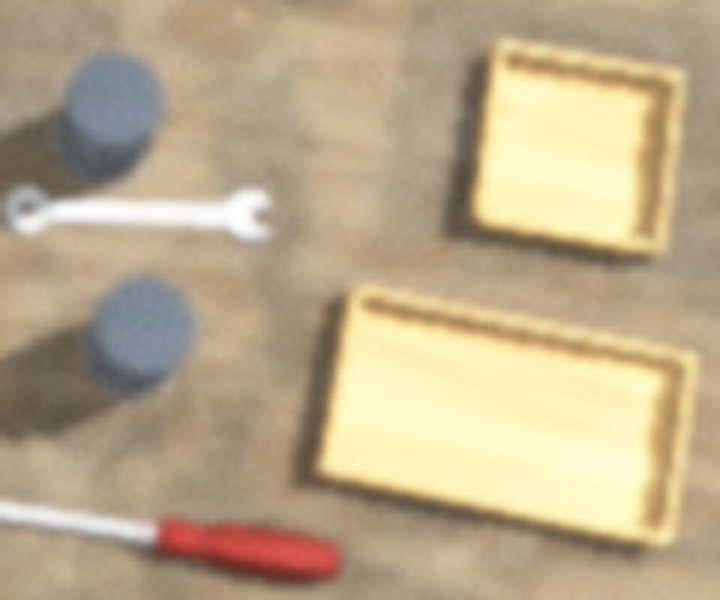

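c1 shows the sunk lid at (315,136), the block's near top edge from (245,240) to (413,208), and the pad at about (70,190). c2 shows lids at (115,99) and (145,326). The square tray's corners are (492,42), (685,70), (663,252) and (474,222). The long tray's are (350,287), (695,350), (668,544) and (320,476).

Run:
```python
from geo import *
c=imaging.camera("top"); 
a=lambda x,y,z:ray(c,180+(x+.5)/6-.5,165+(y+.5)/6-.5,z)
b=lambda x,y,z:ray(c,270+(x+.5)/6-.5,165+(y+.5)/6-.5,z)
pr=lambda n,v:print(n,np.round(v,4))
S=a(315,136,.1); pr("sunk",S[:2])
e=a(245,240,.102)-a(413,208,.102); pr("edge len",np.linalg.norm(e)); f=a(233,300,.003)-a(455,255,.003); 
th=np.arctan2(e[1],e[0]); pr("th edge, strip deg",np.degrees([th,np.arctan2(f[1],f[0])]))
d=e/np.linalg.norm(e)
pr("pad pred",(S+.14*d)[:2]); pr("pad meas",a(70,190,.088)[:2])
# block centre from near edge midpoint: +x direction
m=(a(245,240,.102)+a(413,208,.102))/2; pr("blk ctr",(m+.048*np.array([d[1],-d[0],0]))[:2])
pr("A",b(115,99,.1)[:2]);pr("B",b(145,326,.1)[:2])
for n,q in(("sq",[(492,42),(685,70),(663,252),(474,222)]),("long",[(350,287),(695,350),(668,544),(320,476)])):
    P=np.array([b(*k,.025)for k in q])[:,:2]; pr(n,P.mean(0)); s=np.roll(P,-1,0)-P; pr("sides",np.linalg.norm(s,axis=1)); pr("ang",np.degrees(np.arctan2(s[:,1],s[:,0])))
```

```text
sunk [0.5544 0.1564]
edge len 0.0937
th edge, strip deg [105.9391 106.5596]
pad pred [0.516 0.291]
pad meas [0.5148 0.2901]
blk ctr [0.5513 0.1568]
A [ 0.5918 -0.0301]
B [ 0.4657 -0.0548]
sq [ 0.607  -0.3082]
sides [0.1147 0.1116 0.1104 0.1102]
ang [-93.6973 174.0748  85.6399  -3.7528]
long [ 0.4459 -0.2713]
sides [0.2006 0.113  0.199  0.1111]
ang [-95.6609 172.8415  83.7933  -6.3453]
```

```bash
cat > plan.py <<'E'
# plan.py x y z yaw N : the equal row that, repeated N times, takes the tool (pointing down) to the target
import sys
from geo import *
from scipy.spatial.transform import Rotation as R
x,y,z,yaw,N=map(float,sys.argv[1:]); N=int(N)
o=probe_bus.get_obs(); R0=R.from_euler("xyz",o["eef_rot"]); 
Rt=R.from_euler("xyz",[np.pi,0,yaw]); w=(R0.inv()*Rt).as_rotvec()/N
d=R0.inv().apply(np.array([x,y,z])-o["ee_pos"])
M=sum(R.from_rotvec(k*w).as_matrix() for k in range(N))
s=np.linalg.solve(M,d)
print(N,"rows",np.round(s,4).tolist(),np.round(w,4).tolist(),"step",np.linalg.norm(s).round(4)," total",np.round(s*N,4),"force",np.round(o["force"],2),"j6",o["qpos"][5].round(2))
E
python3 plan.py .5155 .2905 .2 1.85 20
```

```text
20 rows [0.0485, -0.0061, 0.0014] [-0.0, -0.0, -0.0769] step 0.0489  total [ 0.9698 -0.1223  0.0273] force [-0.74 -0.34  0.77] j6 -0.07
```

```bash
python3 shift.py '[[0.0485,-0.0061,0.0014,0,0,-0.0769],[0.0485,-0.0061,0.0014,0,0,-0.0769],[0.0485,-0.0061,0.0014,0,0,-0.0769],[0.0485,-0.0061,0.0014,0,0,-0.0769],[0.0485,-0.0061,0.0014,0,0,-0.0769],[0.0485,-0.0061,0.0014,0,0,-0.0769],[0.0485,-0.0061,0.0014,0,0,-0.0769],[0.0485,-0.0061,0.0014,0,0,-0.0769],[0.0485,-0.0061,0.0014,0,0,-0.0769],[0.0485,-0.0061,0.0014,0,0,-0.0769]]' 0 20
python3 shift.py '[[0.0485,-0.0061,0.0014,0,0,-0.0769],[0.0485,-0.0061,0.0014,0,0,-0.0769],[0.0485,-0.0061,0.0014,0,0,-0.0769],[0.0485,-0.0061,0.0014,0,0,-0.0769],[0.0485,-0.0061,0.0014,0,0,-0.0769],[0.0485,-0.0061,0.0014,0,0,-0.0769],[0.0485,-0.0061,0.0014,0,0,-0.0769],[0.0485,-0.0061,0.0014,0,0,-0.0769],[0.0485,-0.0061,0.0014,0,0,-0.0769],[0.0485,-0.0061,0.0014,0,0,-0.0769]]'
python3 shift.py '[[0,0,0,0,0,0],[0,0,0,0,0,0]]'
python3 plan.py .5155 .2905 .12 1.85 4
```

```text
time_s: 1.2
ee_pos: [0.5078, -0.1846, 0.2132]
eef_rot: [-3.141, 0.0, 1.085]
force: [0.5, -1.4, 0.5]
grip_width: 0.0172
grip_force: 0.0
time_s: 2.2
ee_pos: [0.5148, 0.2923, 0.1992]
eef_rot: [-3.141, 0.0, 1.854]
force: [0.5, -0.0, -0.7]
grip_width: 0.0005
grip_force: 0.0
time_s: 2.4
ee_pos: [0.5151, 0.291, 0.1991]
eef_rot: [-3.141, 0.0, 1.852]
force: [-0.6, -0.4, 0.0]
grip_width: 0.0007
grip_force: 0.0
4 rows [-0.0001, 0.0001, 0.0198] [-0.0001, 0.0001, 0.0005] step 0.0198  total [-0.0006  0.0003  0.0791] force [-0.63 -0.44  0.02] j6 0.17
```

```bash
python3 shift.py '[[0,0,0.03,0,0,0],[0,0,0.03,0,0,0],[0,0,0.02,0,0,0],[0,0,0.01,0,0,0],[0,0,0.01,0,0,0],[0,0,0.01,0,0,0],[0,0,0.01,0,0,0],[0,0,0.01,0,0,0],[0,0,0.008,0,0,0]]'
python3 shift.py '[[0,0,0.006,0,0,0],[0,0,0.003,0,0,0],[0,0,0,0,0,0]]'
```

```text
time_s: 3.3
ee_pos: [0.517, 0.2896, 0.0631]
eef_rot: [3.139, -0.0, 1.849]
force: [-0.6, -4.1, 14.2]
grip_width: 0.0006
grip_force: 6.3
time_s: 3.6
ee_pos: [0.5177, 0.2896, 0.058]
eef_rot: [3.137, 0.0, 1.849]
force: [-17.3, -10.6, 50.1]
grip_width: 0.0005
grip_force: 22.4
```

```bash
python3 shift.py '[[0,0,-0.02,0,0,0],[0,0,-0.045,0,0,0],[0,0,-0.045,0,0,0],[0,0,-0.03,0,0,0]]' 0.09; python3 plan.py .5535 .1566 .2 1.85 4
python3 - <<'E'
from geo import *
import cv2
c=imaging.camera("scene"); cv2.imwrite("pics/s1.png",cv2.resize(c["pixels"][140:270,170:330],None,fx=4.5,fy=4.5,interpolation=cv2.INTER_CUBIC))
c=imaging.camera("top")
for z in(.1,.148): print(z,[(proj(c,(.5535,.1566,z))+.5-[180,165])*6])
cv2.imwrite("pics/t1.png",cv2.resize(c["pixels"][165:265,180:300],None,fx=6,fy=6,interpolation=cv2.INTER_CUBIC))
E
```

```text
time_s: 4.0
ee_pos: [0.5166, 0.2894, 0.1964]
eef_rot: [3.138, -0.0, 1.849]
force: [0.1, 0.7, 0.0]
grip_width: 0.0289
grip_force: 0.0
4 rows [-0.0345, -0.0003, -0.0009] [0.0009, -0.0001, -0.0003] step 0.0345  total [-0.1378 -0.001  -0.0037] force [0.07 0.71 0.03] j6 0.17
0.1 [array([314.99523346, 138.10946991])]
0.148 [array([310.23810175, 116.87105926])]
```

View pics/s1.png

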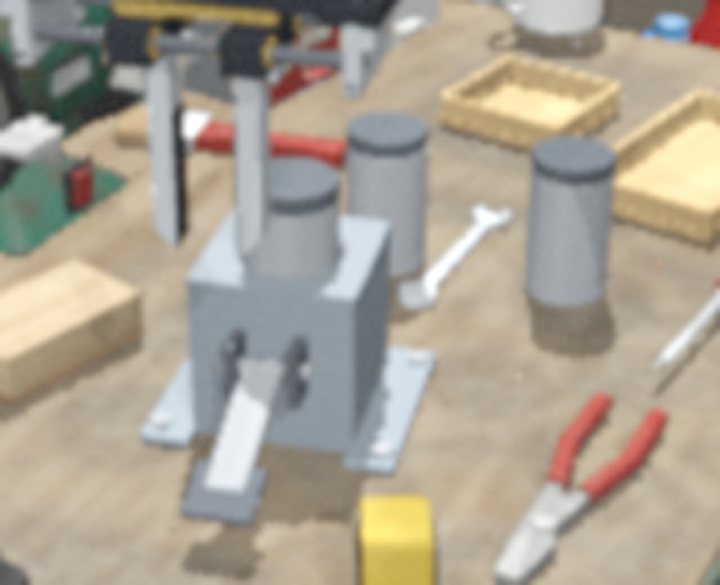

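The can is raised, with its lid at crop (303,182), and the pad is down at (225,492). I'll check both against the fully pressed positions.

Run:
```python
from geo import *
c=imaging.camera("scene")
for P in((.5535,.1566,.148),(.5535,.1566,.14),(.515,.2905,.032),(.515,.2905,.036)): print(P,((proj(c,P)-[170,140])*4.5).round(1))
# can A/B lids: measured (387,132),(572,157)
for P in((.5918,-.0301,.1),(.4657,-.0548,.1)): print(P,((proj(c,P)-[170,140])*4.5).round(1))
```

```text
(0.5535, 0.1566, 0.148) [288.8 170. ]
(0.5535, 0.1566, 0.14) [288.9 182.8]
(0.515, 0.2905, 0.032) [221.8 479.4]
(0.515, 0.2905, 0.036) [221.6 473.1]
(0.5918, -0.0301, 0.1) [385.1 120.3]
(0.4657, -0.0548, 0.1) [572.9 146.1]
```

View pics/t1.png

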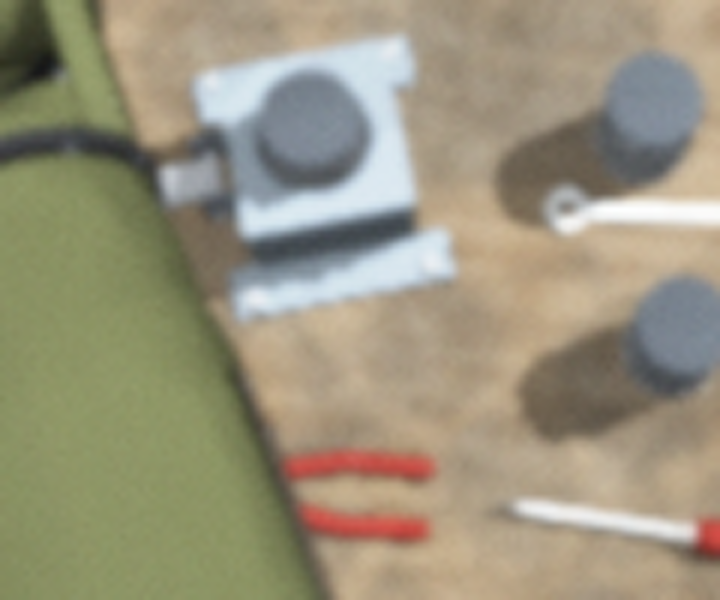

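The top view has the raised lid at (311,122) against a prediction of (310,117), so it agrees. The lever is fully down, and I'll grasp this can now.

```bash
python3 shift.py '[[-0.0345,0,-0.001,0,0,0],[-0.0345,0,-0.001,0,0,0],[-0.0345,0,0,0,0,0],[-0.034,0,0,0,0,0],[0,0,0,0,0,0],[0,0,0.03,0,0,0],[0,0,0.03,0,0,0],[0,0,0.008,0,0,0],[0,0,0,0,0,0]]' 0.09
python3 plan.py .552 .1566 .131 1.85 1
```

```text
time_s: 5.05
ee_pos: [0.5528, 0.1581, 0.1256]
eef_rot: [-3.139, -0.0, 1.85]
force: [0.5, 0.3, 0.3]
grip_width: 0.09
grip_force: 0.0
1 rows [-0.0012, -0.0012, -0.0054] [-0.0026, -0.0001, 0.0003] step 0.0057  total [-0.0012 -0.0012 -0.0054] force [0.49 0.34 0.3 ] j6 -0.06
```

```bash
python3 shift.py '[[0,0,0,0,0,0],[0,0,0,0,0,0],[0,0,0,0,0,0],[0,0,0,0,0,0],[0,0,0,0,0,0]]' 0.03 35
```

```text
time_s: 5.55
ee_pos: [0.5535, 0.1583, 0.1265]
eef_rot: [-3.142, -0.0, 1.851]
force: [-0.3, 0.8, 0.4]
grip_width: 0.055
grip_force: 35.0
```

```bash
python3 shift.py '[[0,0,-0.01,0,0,0],[0,0,-0.02,0,0,0],[0,0,-0.025,0,0,0],[0,0,-0.025,0,0,0],[0,0,-0.02,0,0,0],[0,0,-0.01,0,0,0],[0,0,0,0,0,0],[0,0,0,0,0,0],[0,0,0,0,0,0]]'
for i in 1 2 3; do python3 shift.py '[[0,0,0,0,0,0]]' | grep -E "force|width"; done
python3 plan.py .4411 -.319 .2365 1.466 14; python3 plan.py .607 -.308 .2365 1.52 14
```

```text
time_s: 6.45
ee_pos: [0.5532, 0.1582, 0.2352]
eef_rot: [-3.14, -0.0, 1.851]
force: [0.9, 0.5, -0.8]
grip_width: 0.0555
grip_force: 35.0
force: [-0.4, -1.2, -1.4]
grip_width: 0.0551
grip_force: 35.0
force: [-0.3, 0.8, -1.7]
grip_width: 0.0557
grip_force: 35.0
force: [-0.3, 0.2, -1.2]
grip_width: 0.0551
grip_force: 35.0
14 rows [-0.0333, -0.0115, -0.0] [-0.0, 0.0, 0.0275] step 0.0352  total [-4.663e-01 -1.610e-01 -3.000e-04] force [-0.3   0.23 -1.22] j6 -0.07
14 rows [-0.0337, -0.0004, -0.0] [-0.0, 0.0, 0.0236] step 0.0337  total [-4.714e-01 -5.700e-03 -4.000e-04] force [-0.3   0.23 -1.22] j6 -0.07
```

It reads about 1.3 N, so this can is empty. It goes in the long tray's far slot.

```bash
python3 shift.py '[[-0.02,-0.007,0,0,0,0.0165],[-0.0333,-0.0115,0,0,0,0.0275],[-0.0333,-0.0115,0,0,0,0.0275],[-0.0333,-0.0115,0,0,0,0.0275],[-0.0333,-0.0115,0,0,0,0.0275],[-0.0333,-0.0115,0,0,0,0.0275],[-0.0333,-0.0115,0,0,0,0.0275],[-0.0333,-0.0115,0,0,0,0.0275],[-0.0333,-0.0115,0,0,0,0.0275],[-0.0333,-0.0115,0,0,0,0.0275]]'
python3 shift.py '[[-0.0333,-0.0115,0,0,0,0.0275],[-0.0333,-0.0115,0,0,0,0.0275],[-0.0333,-0.0115,0,0,0,0.0275],[-0.0333,-0.0115,0,0,0,0.0275],[-0.0133,-0.0045,0,0,0,0.011],[0,0,0,0,0,0],[0,0,0,0,0,0],[0,0,0,0,0,0]]'
python3 plan.py .4411 -.319 .0865 1.466 1
```

```text
time_s: 7.75
ee_pos: [0.4955, -0.1755, 0.2365]
eef_rot: [3.141, 0.0, 1.586]
force: [0.3, -0.3, -1.6]
grip_width: 0.0551
grip_force: 35.0
time_s: 8.55
ee_pos: [0.4415, -0.3178, 0.2365]
eef_rot: [3.142, -0.0, 1.467]
force: [1.0, -0.1, -0.7]
grip_width: 0.0553
grip_force: 35.0
1 rows [-0.0013, -0.0003, 0.15] [0.0, -0.0002, 0.0015] step 0.15  total [-0.0013 -0.0003  0.15  ] force [ 0.98 -0.14 -0.65] j6 -0.59
```

```bash
python3 shift.py '[[-0.001,0,0.03,0,0,0],[0,0,0.04,0,0,0],[0,0,0.04,0,0,0],[0,0,0.03,0,0,0],[0,0,0.008,0,0,0],[0,0,0.001,0,0,0],[0,0,0.001,0,0,0],[0,0,0,0,0,0],[0,0,0,0,0,0]]'
```

```text
time_s: 9.45
ee_pos: [0.4413, -0.3202, 0.0876]
eef_rot: [3.14, 0.001, 1.466]
force: [-0.2, -0.8, -0.9]
grip_width: 0.055
grip_force: 35.0
```

```bash
for i in 1 2 3 4; do python3 shift.py '[[0,0,0.0015,0,0,0],[0,0,0,0,0,0]]' | grep -E "ee_pos|^force"; done
```

```text
ee_pos: [0.4409, -0.3199, 0.0851]
force: [0.9, -0.9, -1.8]
ee_pos: [0.4409, -0.3199, 0.0834]
force: [-0.0, 0.1, -1.1]
ee_pos: [0.4409, -0.3202, 0.0832]
force: [-6.4, 2.7, 14.1]
ee_pos: [0.4409, -0.3205, 0.0831]
force: [-12.7, 5.5, 31.3]
```

```bash
python3 shift.py '[[0,0,-0.003,0,0,0],[0,0,0,0,0,0],[0,0,0,0,0,0],[0,0,0,0,0,0],[0,0,-0.02,0,0,0],[0,0,-0.04,0,0,0],[0,0,-0.03,0,0,0],[0,0,0,0,0,0]]' 0.075; python3 plan.py .4657 -.0548 .165 1.5 7
```

```text
time_s: 11.05
ee_pos: [0.442, -0.3208, 0.1773]
eef_rot: [3.136, 0.003, 1.466]
force: [-0.0, -0.9, -0.3]
grip_width: 0.0749
grip_force: 0.0
7 rows [0.0382, -0.0001, 0.0017] [0.0007, 0.0005, -0.0049] step 0.0382  total [ 0.2671 -0.0005  0.0117] force [-0.03 -0.95 -0.34] j6 -0.59
```

```bash
python3 shift.py '[[0.02,0,0,0.001,0.0005,-0.003],[0.0382,0,0,0.001,0.0005,-0.005],[0.0382,0,0,0.001,0.0005,-0.005],[0.0382,0,0,0.001,0.0005,-0.005],[0.0382,0,0,0.001,0.0005,-0.005],[0.0382,0,0,0,0,-0.005],[0.0382,0,0,0,0,-0.005],[0.018,0,0,0,0,-0.002],[0,0,0,0,0,0],[0,0,0,0,0,0]]' 0.09; python3 plan.py .4657 -.0548 .0785 1.5 1
```

```text
time_s: 12.05
ee_pos: [0.4645, -0.0539, 0.1733]
eef_rot: [-3.136, -0.003, 1.502]
force: [-0.4, -0.9, -0.4]
grip_width: 0.09
grip_force: 0.0
1 rows [-0.0011, 0.0018, 0.0947] [-0.0059, -0.0026, 0.0015] step 0.0948  total [-0.0011  0.0018  0.0947] force [-0.37 -0.89 -0.42] j6 -0.13
```

```bash
python3 shift.py '[[-0.001,0.0015,0.03,-0.006,-0.003,0],[0,0,0.035,0,0,0],[0,0,0.022,0,0,0],[0,0,0.008,0,0,0],[0,0,0,0,0,0],[0,0,0,0,0,0]]'
python3 shift.py '[[0,0,0,0,0,0],[0,0,0,0,0,0],[0,0,0,0,0,0],[0,0,0,0,0,0],[0,0,0,0,0,0]]' 0.03 35
```

```text
time_s: 12.65
ee_pos: [0.4666, -0.0553, 0.0798]
eef_rot: [3.139, 0.001, 1.5]
force: [-0.3, -1.1, 1.1]
grip_width: 0.0901
grip_force: 0.0
time_s: 13.15
ee_pos: [0.4661, -0.0548, 0.079]
eef_rot: [3.14, 0.0, 1.501]
force: [-0.9, -0.0, 2.1]
grip_width: 0.0553
grip_force: 35.0
```

```bash
python3 shift.py '[[0,0,-0.01,0,0,0],[0,0,-0.025,0,0,0],[0,0,-0.04,0,0,0],[0,0,-0.04,0,0,0],[0,0,-0.025,0,0,0],[0,0,-0.01,0,0,0],[0,0,0,0,0,0],[0,0,0,0,0,0],[0,0,0,0,0,0]]' | grep -v rot
for i in 1 2 3; do python3 shift.py '[[0,0,0,0,0,0]]' | grep -E "force|width"; done
python3 plan.py .4507 -.2235 .229 1.466 6; python3 plan.py .607 -.308 .229 1.52 9
```

```text
time_s: 14.05
ee_pos: [0.4654, -0.0546, 0.2274]
force: [0.4, -0.9, -2.1]
grip_width: 0.0556
grip_force: 34.9
force: [-0.4, 0.0, -1.5]
grip_width: 0.0555
grip_force: 34.9
force: [-0.9, -0.4, -2.6]
grip_width: 0.0554
grip_force: 34.9
force: [0.3, -1.0, -1.9]
grip_width: 0.0555
grip_force: 34.9
6 rows [-0.0282, -0.0001, -0.0001] [0.0001, 0.0001, 0.0058] step 0.0282  total [-0.1695 -0.0009 -0.0004] force [ 0.34 -0.96 -1.9 ] j6 -0.12
9 rows [-0.0271, 0.0174, -0.0] [0.0001, 0.0, -0.0021] step 0.0322  total [-0.2441  0.1564 -0.0004] force [ 0.34 -0.96 -1.9 ] j6 -0.12
```

It reads about 2 N, so this one is empty too. It goes in the near slot.

```bash
python3 shift.py '[[-0.015,0,0,0,0,0.003],[-0.03,0,0,0,0,0.006],[-0.04,0,0,0,0,0.008],[-0.04,0,0,0,0,0.008],[-0.03,0,0,0,0,0.007],[-0.0145,-0.001,0,0,0,0.003],[0,0,0,0,0,0],[0,0,0,0,0,0],[0,0,0,0,0,0]]'|grep ee_pos; python3 plan.py .4507 -.2235 .086 1.466 1
```

```text
ee_pos: [0.451, -0.2224, 0.229]
1 rows [-0.0011, -0.0003, 0.143] [0.0011, 0.0002, 0.0011] step 0.143  total [-0.0011 -0.0003  0.143 ] force [ 0.49  0.32 -1.36] j6 -0.43
```

```bash
python3 shift.py '[[0,0,0.03,0,0,0],[0,0,0.04,0,0,0],[0,0,0.04,0,0,0],[0,0,0.025,0,0,0],[0,0,0.008,0,0,0],[0,0,0,0,0,0],[0,0,0,0,0,0]]'|grep -E "ee_pos|^force"; for i in 1 2; do python3 shift.py '[[0,0,0.0015,0,0,0],[0,0,0,0,0,0]]' | grep -E "ee_pos|^force"; done
```

```text
ee_pos: [0.4516, -0.2234, 0.087]
force: [0.3, -0.1, -1.8]
ee_pos: [0.4512, -0.2236, 0.0851]
force: [0.8, 0.9, -0.7]
ee_pos: [0.4511, -0.2238, 0.0836]
force: [-1.6, 0.7, 5.7]
```

```bash
python3 shift.py '[[0,0,-0.0005,0,0,0],[0,0,0,0,0,0],[0,0,0,0,0,0],[0,0,-0.02,0,0,0],[0,0,-0.04,0,0,0],[0,0,-0.03,0,0,0],[0,0,0,0,0,0]]' 0.075; python3 plan.py .5918 -.0301 .172 1.5 6
```

```text
time_s: 17.05
ee_pos: [0.4521, -0.2243, 0.1772]
eef_rot: [3.135, 0.003, 1.466]
force: [-0.5, 0.2, 0.1]
grip_width: 0.0749
grip_force: 0.0
6 rows [0.0343, 0.0203, 0.0009] [0.0011, 0.0005, -0.0057] step 0.0399  total [0.2061 0.1215 0.0054] force [-0.52  0.17  0.12] j6 -0.43
```

```bash
python3 shift.py '[[0.0173,0.0102,0,0,0,-0.003],[0.0343,0.0203,0,0,0,-0.006],[0.0343,0.0203,0,0,0,-0.006],[0.0343,0.0203,0,0,0,-0.006],[0.0343,0.0203,0,0,0,-0.006],[0.0343,0.0203,0,0,0,-0.005],[0.017,0.0102,0,0,0,-0.003],[0,0,0,0,0,0],[0,0,0,0,0,0]]' 0.09 | grep ee; python3 plan.py .5918 -.0301 .0785 1.5 1
```

```text
ee_pos: [0.5902, -0.0296, 0.1725]
eef_rot: [-3.141, 0.0, 1.501]
1 rows [-0.0004, 0.0016, 0.094] [-0.0003, 0.0005, 0.0013] step 0.094  total [-0.0004  0.0016  0.094 ] force [ 0.08 -0.64 -0.58] j6 -0.04
```

```bash
python3 shift.py '[[0,0.0015,0.03,0,0,0],[0,0,0.035,0,0,0],[0,0,0.02,0,0,0],[0,0,0.009,0,0,0],[0,0,0,0,0,0],[0,0,0,0,0,0]]'|grep ee
python3 shift.py '[[0,0,0,0,0,0],[0,0,0,0,0,0],[0,0,0,0,0,0],[0,0,0,0,0,0],[0,0,0,0,0,0]]' 0.03 50
python3 shift.py '[[0,0,-0.01,0,0,0],[0,0,-0.025,0,0,0],[0,0,-0.04,0,0,0],[0,0,-0.04,0,0,0],[0,0,-0.025,0,0,0],[0,0,-0.01,0,0,0],[0,0,0,0,0,0],[0,0,0,0,0,0],[0,0,0,0,0,0]]' | grep -v rot
python3 plan.py .607 -.308 .229 1.5 8
```

```text
ee_pos: [0.5926, -0.0302, 0.0806]
eef_rot: [3.139, 0.0, 1.5]
time_s: 19.05
ee_pos: [0.5921, -0.0296, 0.0796]
eef_rot: [3.141, 0.0, 1.501]
force: [-3.3, 1.0, 2.8]
grip_width: 0.0551
grip_force: 49.9
time_s: 19.95
ee_pos: [0.5915, -0.0295, 0.2276]
force: [0.0, 0.1, -5.7]
grip_width: 0.0552
grip_force: 49.9
8 rows [-0.0346, 0.0044, -0.0002] [-0.0002, 0.0, 0.0001] step 0.0349  total [-0.2767  0.035  -0.0014] force [ 0.05  0.1  -5.73] j6 -0.04
```

It reads 5.7 N, so this is the full one. It goes to the square tray.

```bash
python3 shift.py '[[-0.0173,0.0022,0,0,0,0],[-0.0346,0.0044,0,0,0,0],[-0.0346,0.0044,0,0,0,0],[-0.0346,0.0044,0,0,0,0],[-0.0346,0.0044,0,0,0,0],[-0.0346,0.0044,0,0,0,0],[-0.0346,0.0044,0,0,0,0],[-0.0346,0.0044,0,0,0,0],[-0.0173,0.0022,0,0,0,0],[0,0,0,0,0,0]]' >/dev/null; python3 shift.py '[[0,0,0,0,0,0],[0,0,0,0,0,0]]'|grep ee; python3 plan.py .607 -.308 .0866 1.5 1
```

```text
ee_pos: [0.6078, -0.3075, 0.2293]
eef_rot: [3.141, -0.0, 1.501]
1 rows [-0.0006, -0.0009, 0.1427] [0.0005, -0.0001, 0.0015] step 0.1427  total [-0.0006 -0.0009  0.1427] force [ 0.06  0.19 -4.49] j6 -0.45
```

```bash
python3 shift.py '[[0,-0.001,0.03,0,0,0],[0,0,0.04,0,0,0],[0,0,0.04,0,0,0],[0,0,0.025,0,0,0],[0,0,0.007,0,0,0],[0,0,0,0,0,0],[0,0,0,0,0,0]]'|grep -E "ee_pos|^force"; for i in 1 2; do python3 shift.py '[[0,0,0.0015,0,0,0],[0,0,0,0,0,0]]' | grep -E "ee_pos|^force"; done
```

```text
ee_pos: [0.6078, -0.3082, 0.0895]
force: [-0.2, 0.9, -5.8]
ee_pos: [0.6073, -0.3083, 0.087]
force: [-0.7, 0.6, -5.2]
ee_pos: [0.607, -0.3082, 0.0846]
force: [-0.3, -0.0, -5.1]
```

```bash
python3 shift.py '[[0,0,0.0012,0,0,0],[0,0,0,0,0,0]]' | grep -E "ee_pos|^force"
```

```text
ee_pos: [0.6071, -0.3083, 0.0846]
force: [-4.6, 0.9, 5.2]
```

Contact with the floor is made, so I'll release, rise and look.

```bash
python3 shift.py '[[0,0,-0.001,0,0,0],[0,0,0,0,0,0],[0,0,0,0,0,0],[0,0,-0.02,0,0,0],[0,0,-0.04,0,0,0],[0,0,-0.045,0,0,0],[0,0,-0.045,0,0,0],[0.03,0,0,0,0,0],[0.05,0,0,0,0,0],[0.05,0,0,0,0,0]]' 0.075
python3 shift.py '[[0.05,0,0,0,0,0],[0.05,0,0,0,0,0],[0.05,0,0,0,0,0],[0.03,0,0,0,0,0],[0,0,0,0,0,0],[0,0,0,0,0,0],[0,0,0,0,0,0],[0,0,0,0,0,0]]'
python3 - <<'E'
from geo import *
import cv2
c=imaging.camera("scene"); s=imaging.camera("top")
a=cv2.resize(c["pixels"][130:280,180:380],(400,300)); b=cv2.resize(s["pixels"][150:270,220:400],(400,267)); 
cv2.imwrite("pics/f.png",cv2.resize(np.vstack([a,b]),None,fx=1.05,fy=1.05))
E
```

```text
time_s: 23.45
ee_pos: [0.6157, -0.1774, 0.2345]
eef_rot: [3.14, 0.0, 1.499]
force: [0.6, 0.5, 1.2]
grip_width: 0.0754
grip_force: 0.0
time_s: 24.25
ee_pos: [0.6285, -0.0002, 0.2343]
eef_rot: [3.141, 0.0, 1.499]
force: [0.1, -0.8, 0.7]
grip_width: 0.0752
grip_force: 0.0
```

View pics/f.png

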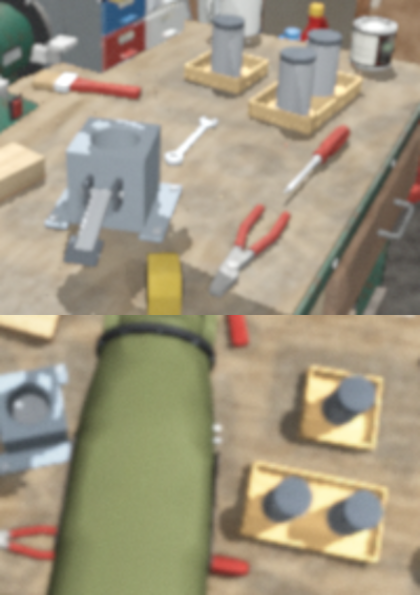

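The picture shows one can upright in the square tray (228,50) and two in the long tray (297,80 and 322,65). The lever is down and the tools are where they were.

```bash
python3 -c "
from station import ctrl, imaging, probe_bus, job; print(job.hand_in())"
```

```text
the job is handed in; nothing more can be done
None
```

The lever is fully down, the full canister (about 5.7 N by feel) stands in the square tray, both empties stand in the long tray, and the job was handed in at about 24 s of the 72 s allowed.

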